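# Stack the grooming rollers on the dryer and hold its paddle level

### The job

Load the blower dryer with the grooming rollers as a little pyramid: leave the one already in the cradle where it is, lay a second in the empty seat beside it, then saddle the third on top in the gap between the two, all square and with their ends in line, and let go of them. Then press the dryer's spring-loaded dead-man paddle down until it is level, neither still raised nor pushed on down to its stop, and keep it there: finish while still holding the paddle level, without letting go. Leave the bamboo box, flea comb, ramekin and treat pot where they are.

Things in the scene. Friction and masses are not known exactly. Their poses are not given: they have to be found in the camera images.
- dryer: Fixed dryer, origin on the slab under the middle of its grey plinth (150 x 150 x 30 mm). On top four 8 mm rods along y, 56 mm long, at x = -40, -12, 12, 40 mm, centres 36 mm above the slab: each pair is a self-centring seat for a roller with its axle along y; ends open. On the +y side a foot 80 mm wide, 12 mm high, to y = 220 mm; paddle between two cheeks (y 75 to 130 mm, tops at z = 60 mm).
- seat_near (a point): Centre of a roller lying in the seat on the dryer's -x side (the side towards the robot), empty at the start: dryer x = -26, y = 0, z = 60 mm.
- seat_far (a point): Centre of a roller lying in the dryer's +x seat, taken by roller_a at the start: dryer x = +26, y = 0, z = 60 mm.
- saddle (a point): Centre of the top roller when it rests in the gap between the two lower ones: dryer x = 0, y = 0, z = 100.5 mm.
- roller_a: Grooming roller lying on its side: solid cylinder 48 mm in diameter, 56 mm long over two flat steel end caps (9 mm wide, black ribbed 44 mm rubber between), about 0.14 kg. Origin at its centre, own y axis = axle (x, z turn as it rolls). Can be gripped from above across its flat ends (56 mm). Already in the dryer's far seat.
- roller_b: Grooming roller lying on its side: solid cylinder 48 mm in diameter, 56 mm long over two flat steel end caps (9 mm wide, black ribbed 44 mm rubber between), about 0.14 kg. Origin at its centre, own y axis = axle (x, z turn as it rolls). Can be gripped from above across its flat ends (56 mm). At the start on a low stand (70 x 50 x 12 mm bamboo block with two rods), its centre 42 mm above the slab.
- roller_c: Grooming roller lying on its side: solid cylinder 48 mm in diameter, 56 mm long over two flat steel end caps (9 mm wide, black ribbed 44 mm rubber between), about 0.14 kg. Origin at its centre, own y axis = axle (x, z turn as it rolls). Can be gripped from above across its flat ends (56 mm). Same as roller_b and interchangeable with it, on a second such stand.
- paddle (a joint): Paddle angle, rad: 0 = raised (free end up 0.40 rad), grows when pushed down, 0.40 = level, 0.65 = stop. Hinge along x at dryer y = 90, z = 53 mm. Flat black plate 50 mm wide, 10 mm thick, 120 mm from hinge to free end (y = 210 mm when level). Spring at the pad: 3 N to start, 6 N at level, 8 N at the stop; springs back. Level: its top is 60 mm above the slab, flush with the cheek tops.
- paddle_pad (a point): Point to press, on the paddle's top surface 100 mm from the hinge, moving with the paddle; when level it is at dryer x = 0, y = 190, z = 60 mm, raised it is about y = 179, z = 98 mm.
- bamboo_box: Bystander: closed bamboo box with sliding lid, 90 x 160 x 68 mm high, origin under its centre.
- ramekin: Bystander: glass ramekin, 80 mm across, 45 mm high, origin under its centre.
- treat_pot: Bystander: white ceramic treat pot with lid, 90 mm across, 110 mm high, origin under its centre.
- flea_comb: Bystander: chrome flea comb lying flat, 145 mm long along its y axis, 10 mm thick, origin under its middle.
Things that resemble listed ones, but are neither listed nor needed, are in the scene too. What is shaped like the roller_b but green is not meant. What is shaped like the roller_c but yellow is not meant.

How it is judged:
By the outcome, as a careful person would: the job done as asked, in the order asked, and still so for the second after the job is handed in, while the arm keeps its last pose, push and grip.
It also fails if it takes over 64 s, if anything falls off the work surface, if the arm or the gripper's body presses on something with over 40 N, if the wrist force passes 120 N, or if a joint passes its speed limit or range.

### The arm

A 7-joint arm with a two-finger parallel gripper is mounted at the origin on the work surface. World frame = base frame: x ahead of the robot, y to its left, z up, the work surface at z = 0. Lengths are in m, angles in rad, forces in N, time in s.
With the tool pointing down it reaches from about 0.425 to 0.925 m from the base axis. Payload 6.8 kg.
Tool frame: the origin (TCP) lies midway between the tips of the shut fingers; the grasp point (between the pads) lies 19 mm behind it; z points along the fingers, y is the line along which they close (so a half turn about z gives the same grasp; the last joint's range is limited). The gripper opens to 85 mm and grips with 20 to 120 N. Pads are 22 mm wide; open, the fingers measure 114 mm over their backs; the gripper's body (76 mm by 85 mm) begins 54 mm behind the grasp point. The pads swing forward as they close: fully open they stand 13 mm farther back than shut.
Start: joints at [1.153, 0.477, 0.022, 1.555, -0.011, 1.109, -0.083], TCP at [0.206, -0.643, 0.231] pointing down, gripper open.
Joint ranges: [-2.96, 2.96], [-0.34, 2.1], [-1.41, 1.46], [0.24, 2.44], [-1.37, 4.51], [0.17, 1.92], [-2.96, 2.96]. Speed limits (rad/s): [2.39, 2.39, 3.14, 3.14, 3.14, 3.14, 3.14].

### API

Orientations are given as a rotation vector (axis times angle).
In Python, from bench import r gives the robot as it stands. The module is installed in compiled form; this text tells all that it offers.
- The arm moves only by the tool apply_moves, never from a script. Its argument "rows" is a list of rows, each a list of 6 numbers: the shift along the tool's x, y, z scaled (see below), then the turn, a rotation vector about the tool's x, y, z scaled (see below). A call has 1 to 5 rows; each row is the pose to reach, as a shift and turn from the pose commanded when the call began, along the tool's axes at that moment; what a row does not reach only later rows make up. The controller multiplies each number of a shift by 0.25 m and each number of a turn by 90 degrees. A row lasts 1/8 s, in which the tool goes at most 62.5 mm and 10.7 degrees, less where a joint would pass 70% of its speed; a pose out of reach is approached as far as the arm can. A call with a number of a shift or a turn outside -1 to 1 is refused whole. A call with a gripper value outside its range is refused whole. "claw" is the opening, from 0 (shut) to 1 (fully open), set as the call begins (left out, the last holds). The fingers move at their own pace and stop on an object; "newtons" is the grip in N (left out, the last holds). Time passes only in rows, so rows that repeat a pose let the fingers close. It gives the time, the measured TCP pose, the force, the opening and the grip force at its end, in the units of the state.
- r.get_obs(): the state, without advancing time (a new reading comes with each control period).
- r.grab_frame(name): name is "scene" or "top" or "wrist"; returns a dict with "pixels" (400x640x3 uint8, red, green, blue), "intrinsics" (3x3 intrinsics, pixels), "eye" and "attitude" of the camera in the world. Camera axes: x right, y up, looking along -z (the intrinsics and any distortion apply to the point x, -y, -z); pixel columns grow to the right and rows downward; lengths in m; the calibration is good to about 2 mm. A picture is of the moment at which its call begins. There is no depth.
- r.hand_in(): hands the job in; it is judged then, once.
Trained networks look in a picture, given as the dict that the camera call returned (one of the last four; its "shot" number tells which), for a name from the list of things; names that differ only in an ending like _2 or _b are one class to them, and where a whole thing is asked for, a point or a joint stands for the part that bears it (a point fixed in the world has none). Each returns a list of dicts, best first, with "conf" (0 to 1); they miss things now and then, are a little off and sometimes report something else, mostly with a low value. They report only what shows in the picture. A call takes as long as a camera call. They do not tell look-alikes from the thing itself.
- r.search_frame(picture, thing): "rect" ([left, top, width, height] in pixels, round what is visible of it).
- r.outline_of(picture, thing): "pixels" (400x640 bool, what is visible of it) and "rect" ([left, top, width, height] in pixels, round what is visible of it).
- r.landmark_of(picture, thing): "point" ([column, row] in pixels: a listed point, or the origin of a listed thing).
The state is a dict: "clock": time; "joints": joint angles; "qvel": joint speeds; "tau": joint torques, N m; "tcp_pos": TCP position; "orientation": TCP orientation; "contact_force": force on the tool from outside, world axes, zero at the start; "moment": the same for the moment, N m; "grip_width": finger opening in m; "gripper_force": force on a finger pad.
Only numpy, scipy, OpenCV 4.12 (cv2) and the standard library are available. Lean on these libraries where they do the work, as an engineer would, in place of code of your own. Each camera call takes 0.05 s, during which the arm holds its last target. There are 200 camera calls.

## Working session

There is one attempt and no reset: what is moved stays moved. The work goes in short steps, Python scripts to look and compute and a tool call to move; the robot and the scene stay as the last step left them, time stands still between calls to the robot, and variables do not carry over. Pictures are saved under pics/ and viewed, at most 10 in all, crops included, and the job is handed in when it is done.

Besides the shell and the picture viewer there is one more tool, called after ">>>" as name([rows], argument=value, ...), one row to a line, values as JSON. apply_moves: Moves the arm, as the interface text tells. Its arguments: {"type":"object","properties":{"rows":{"type":"array","items":{"type":"array","items":{"type":"number"}}},"claw":{"type":"number"},"newtons":{"type":"number"}},"required":["rows"]}

```bash
mkdir -p pics; cat > h.py <<'E'
import numpy as np, cv2
from scipy.spatial.transform import Rotation as R
from bench import r
def att(p):
    a=np.array(p["attitude"],float)
    return a if a.shape==(3,3) else (R.from_rotvec(a).as_matrix() if a.size==3 else R.from_quat(a).as_matrix())
def ray(p,uv):
    K=np.array(p["intrinsics"]); d=np.linalg.inv(K)@[uv[0],uv[1],1]
    return np.array(p["eye"]), att(p)@(d*[1,-1,-1])
def onz(p,uv,z):
    e,d=ray(p,uv); return e+d*(z-e[2])/d[2]
def proj(p,X):
    c=att(p).T@(np.array(X)-p["eye"]); c=c*[1,-1,-1]; q=np.array(p["intrinsics"])@c; return q[:2]/q[2]
def save(p,n): cv2.imwrite("pics/"+n,p["pixels"][:,:,::-1])
E
python3 - <<'E'
from h import *
o=r.get_obs(); print(o)
for n in ("scene","top"):
    p=r.grab_frame(n); save(p,n+"0.png"); print(n,[ (k,p[k]) for k in p if k!="pixels"])
    for t in ("dryer","roller_b","paddle_pad","paddle","bamboo_box","ramekin","treat_pot","flea_comb","seat_near","seat_far","saddle"):
        f=r.landmark_of(p,t)
        for d in f[:6]: print(t,np.round(d["point"],1),round(d["conf"],2),np.round(onz(p,d["point"],0.04),3))
E
```

```text
{'clock': 0.0, 'joints': array([ 1.15290157,  0.4778306 ,  0.02237648,  1.55643656, -0.01152976,
        1.1092726 , -0.08306667]), 'qvel': array([ 0.00098809,  0.00042739, -0.00061928,  0.00078389,  0.00084644,
       -0.00134453, -0.00056825]), 'tau': array([ 1.58398270e-04, -5.96449256e+01,  1.60786998e+00, -2.81195623e+01,
        1.24274803e-02,  9.34364536e-03,  3.50195614e-05]), 'tcp_pos': array([ 0.20558008, -0.642326  ,  0.23031225]), 'orientation': array([-3.10222544e+00, -4.84421498e-01,  6.35065836e-04]), 'contact_force': array([-0.63403815, -1.108725  , -0.46498404]), 'moment': array([ 0.02616923, -0.0186189 ,  0.01278203]), 'gripper_force': 0.0, 'grip_width': 0.0854701315608101}
scene [('intrinsics', array([[366.62190609,   0.        , 309.24167887],
       [  0.        , 366.62190609, 197.19804915],
       [  0.        ,   0.        ,   1.        ]])), ('eye', array([ 1.26245527, -0.38060857,  0.60575494])), ('attitude', array([0.89134667, 0.51581414, 0.95082692])), ('shot', 1)]
dryer [299.4 216.9] 0.85 [ 0.589 -0.019  0.04 ]
roller_b [297.2 204.7] 0.98 [0.537 0.003 0.04 ]
roller_b [196.1 243. ] 0.95 [ 0.555 -0.279  0.04 ]
roller_b [169.4 224.1] 0.69 [ 0.448 -0.316  0.04 ]
roller_b [248.2 237.5] 0.63 [ 0.599 -0.165  0.04 ]
paddle_pad [361.7 181.7] 0.88 [0.529 0.227 0.04 ]Traceback (most recent call last):
  File "<stdin>", line 6, in <module>
ValueError: it knows: bamboo_box, dryer, flea_comb, paddle_pad, ramekin, roller, saddle, seat_far, seat_near, treat_pot
```

```bash
python3 - <<'E'
from h import *
ims=[]
for n in ("scene","top"):
    p=r.grab_frame(n); save(p,n+"1.png"); print(n,p["eye"],p["attitude"],p["intrinsics"][0])
    for t,z in (("dryer",0),("roller_b",.042),("paddle_pad",.098),("bamboo_box",0),("ramekin",0),("treat_pot",0),("flea_comb",0),("seat_near",.06),("seat_far",.06),("saddle",.1005)):
        for d in r.landmark_of(p,t)[:6]: print(t,np.round(d["point"],1),round(d["conf"],2),np.round(onz(p,d["point"],z),3))
E
```

```text
scene [ 1.26245527 -0.38060857  0.60575494] [0.89134667 0.51581414 0.95082692] [366.62190609   0.         309.24167887]
dryer [300.  219.1] 0.96 [0.551 0.003 0.   ]
roller_b [195.1 243.1] 0.81 [ 0.557 -0.281  0.042]
roller_b [246.8 237.6] 0.8 [ 0.6   -0.169  0.042]
roller_b [182.1 202.9] 0.72 [ 0.372 -0.265  0.042]
roller_b [297.5 203.8] 0.65 [0.536 0.004 0.042]
roller_b [167.  227.3] 0.61 [ 0.461 -0.325  0.042]
paddle_pad [362.7 180.1] 0.82 [0.599 0.172 0.098]
bamboo_box [373.9 263.6] 0.72 [0.791 0.068 0.   ]
ramekin [199.1 308.5] 0.96 [ 0.712 -0.324  0.   ]
treat_pot [442.3 207.5] 0.66 [0.71  0.382 0.   ]
flea_comb [266.  192.2] 0.69 [ 0.378 -0.02   0.   ]
flea_comb [168.4 225.8] 0.48 [ 0.397 -0.316  0.   ]
seat_near [299.9 196.8] 0.73 [0.533 0.014 0.06 ]
seat_far [300.1 204.2] 0.88 [ 0.564 -0.003  0.06 ]
saddle [297.  187.4] 0.93 [ 0.545 -0.     0.101]
top [0.48156546 0.02455013 1.21209277] [ 0.05402637 -0.0571841  -1.5518815 ] [499.60110527   0.         323.3741311 ]
dryer [334.  218.1] 0.63 [ 0.55  -0.003  0.   ]
roller_b [333.7 206.1] 0.95 [ 0.576 -0.001  0.042]
roller_b [399.5 206.8] 0.93 [ 0.577 -0.156  0.042]
roller_b [443.6 307.5] 0.86 [ 0.345 -0.26   0.042]
roller_b [467.  261.2] 0.69 [ 0.453 -0.314  0.042]
roller_b [449.2 213.2] 0.55 [ 0.564 -0.273  0.042]
paddle_pad [258.6 191. ] 0.92 [0.602 0.169 0.098]
bamboo_box [307.7 115.4] 0.9 [0.802 0.066 0.   ]
ramekin [463.9 149.6] 0.74 [ 0.724 -0.319  0.   ]
treat_pot [182.6 146.8] 0.81 [0.718 0.371 0.   ]
flea_comb [337.2 291.4] 0.58 [ 0.374 -0.014  0.   ]
seat_near [328.  226.2] 0.86 [0.528 0.012 0.06 ]
seat_near [307.3 119.2] 0.66 [0.778 0.065 0.06 ]
seat_far [336.  205.8] 0.6 [ 0.575 -0.006  0.06 ]
saddle [332.2 216.7] 0.85 [0.547 0.003 0.101]
```

View pics/scene1.png

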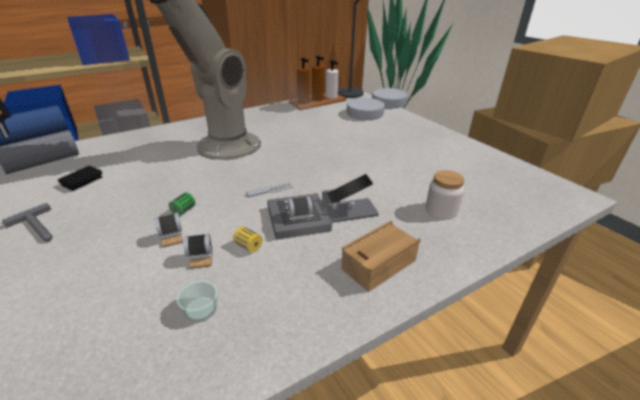

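View pics/top1.png

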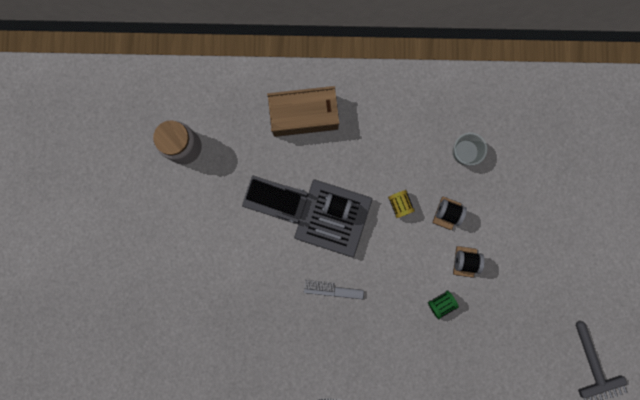

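In the top view, black rollers with steel caps on bamboo stands are at (451,212) and (468,261). The look-alikes are green (443,305) and yellow (401,204), and roller_a is in the dryer at (338,206). I'll check the choice in one close crop.

```bash
python3 - <<'E'
from h import *
p=r.grab_frame("top")
im=p["pixels"][170:330,290:500]
cv2.imwrite("pics/crop1.png",cv2.resize(im,None,fx=3.75,fy=3.75,interpolation=cv2.INTER_CUBIC)[:,:,::-1])
# wooden stands & plinth via rect fit
for d in r.outline_of(p,"roller_b")[:6]:
    m=d["pixels"].astype(np.uint8); pts=cv2.findNonZero(m)
    print("roller",d["rect"],d["conf"],cv2.minAreaRect(pts))
for d in r.outline_of(p,"dryer")[:2]:
    print(d["rect"],d["conf"],cv2.minAreaRect(cv2.findNonZero(d["pixels"].astype(np.uint8))))
E
```

```text
roller [436.4, 199.2, 32.6, 26.0] 0.94 ((451.2808532714844, 212.41781616210938), (28.20691680908203, 20.95036506652832), 20.556045532226562)
roller [321.3, 194.2, 31.6, 26.1] 0.8 ((337.0982360839844, 206.18890380859375), (24.9939022064209, 20.27617835998535), 17.52556800842285)
roller [428.7, 293.6, 30.7, 24.4] 0.8 ((442.8529052734375, 304.5882263183594), (20.4083309173584, 25.553287506103516), 59.036251068115234)
roller [453.5, 249.3, 30.2, 24.4] 0.69 ((469.2828063964844, 261.6069030761719), (29.398101806640625, 21.591825485229492), 4.763641834259033)
roller [391.2, 190.8, 24.1, 27.4] 0.59 ((401.03448486328125, 203.58619689941406), (24.8831729888916, 21.540658950805664), 68.19859313964844)
[242.8, 175.7, 128.3, 83.2] 0.9 ((305.1000061035156, 208.1999969482422), (122.38013458251953, 62.9293212890625), 18.434947967529297)
[151.4, 121.1, 55.7, 44.1] 0.54 ((177.20001220703125, 141.6000213623047), (50.087921142578125, 37.565940856933594), 26.56505012512207)
```

View pics/crop1.png

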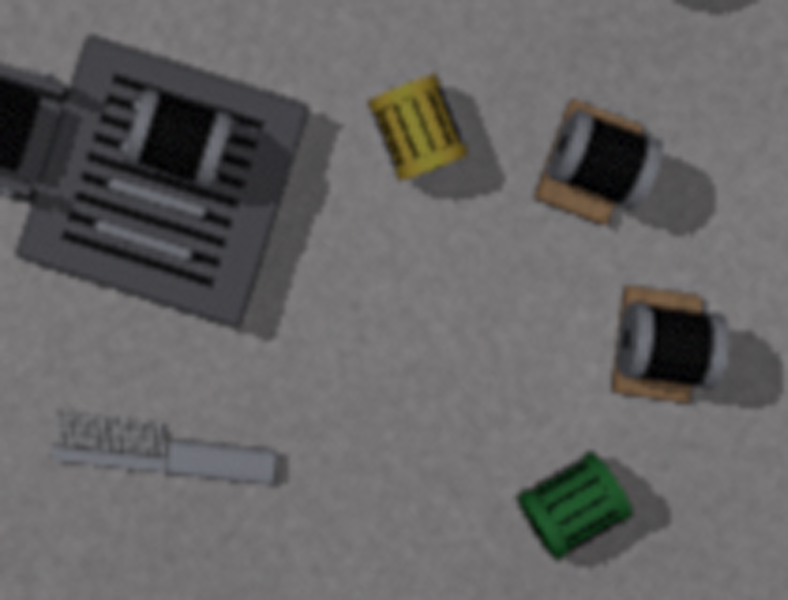

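The crop confirms both black/steel rollers on bamboo stands, at crop (600,155) and (670,345). Next I'll work out the move to above the first one.

```bash
cat >> h.py <<'E'
def plan(xyz,yaw,quiet=False):
    "row (scaled) to reach xyz with tool down, tool x at yaw deg"
    o=r.get_obs(); Rt=R.from_rotvec(o["orientation"])
    Rg=R.from_euler("z",yaw,degrees=True)*R.from_euler("x",180,degrees=True)
    s=Rt.inv().apply(np.array(xyz)-o["tcp_pos"])/0.25; t=(Rt.inv()*Rg).as_rotvec()/(np.pi/2)
    print("t",round(o["clock"],2),"row",np.round(s,3),np.round(t,3)); return np.r_[s,t]
def yawof(p,deg,uv,z):
    d=np.array([np.cos(np.radians(deg)),np.sin(np.radians(deg))])*10
    v=onz(p,np.array(uv)-d,z)-onz(p,np.array(uv)+d,z); return np.degrees(np.arctan2(v[1],v[0]))-90
E
python3 - <<'E'
from h import *
p=r.grab_frame("top")
print(yawof(p,20.5,(451,212),.05),yawof(p,4.8,(469,261),.05),yawof(p,17.5,(337,206),.06), onz(p,(451.3,212.4),.045),onz(p,(469.3,261.6),.045))
plan((.56,-.277,.2),-20)
E
```

```text
-19.612602601449694 -3.749317390779126 -16.512365145398206 [ 0.56594656 -0.27680187  0.045     ] [ 0.45195012 -0.31870169  0.045     ]
t 1.5 row [ 1.795 -0.962  0.125] [ 0.    -0.     0.419]
```

>>> apply_moves([
  [0.2,-0.1,0,0,0,0.05],
  [0.4,-0.2,0,0,0,0.1],
  [0.6,-0.31,0.03,0,0,0.2],
  [0.8,-0.42,0.05,0,0,0.3],
  [1,-0.53,0.07,0,0,0.419],
], claw=1)

```text
clock: 2.12
tcp_pos: [0.4045, -0.4393, 0.2139]
orientation: [3.092, -0.552, 0.001]
contact_force: [1.0, -0.7, -0.7]
grip_width: 0.0857
gripper_force: 0.0
```

```bash
python3 - <<'E'
from h import *
print(r.get_obs()["tcp_pos"]); plan((.56,-.277,.2),-19.6)
E
```

```text
[ 0.40453871 -0.43929376  0.21393071]
t 2.12 row [ 0.359 -0.824  0.056] [ 0.    -0.    -0.007]
```

>>> apply_moves([
  [0.09,-0.2,0,0,0,0],
  [0.18,-0.4,0.02,0,0,0],
  [0.27,-0.6,0.04,0,0,0],
  [0.359,-0.8,0.056,0,0,0],
  [0.359,-0.8,0.056,0,0,0],
])

```text
clock: 2.75
tcp_pos: [0.5595, -0.2773, 0.1994]
orientation: [-3.094, 0.529, -0.001]
contact_force: [-0.9, 0.1, -0.8]
grip_width: 0.0853
gripper_force: 0.0
```

```bash
python3 - <<'E'
from h import *
o=r.get_obs(); print(o["tcp_pos"],o["orientation"],abs(o["qvel"]).max()); plan((.56,-.277,.2),-19.6)
p=r.grab_frame("wrist"); save(p,"w1.png"); print(p["eye"])
for d in r.outline_of(p,"roller_b"):
    mr=cv2.minAreaRect(cv2.findNonZero(d["pixels"].astype(np.uint8)))
    print(d["conf"],d["rect"],mr,onz(p,mr[0],.042))
for d in r.landmark_of(p,"roller_b"): print(d["conf"],d["point"],onz(p,d["point"],.042))
E
```

```text
[ 0.55954484 -0.27728187  0.19937544] [-3.09369286e+00  5.28674288e-01 -1.35351591e-03] 0.07789497175108348
t 2.75 row [ 0.001 -0.002 -0.002] [-0.002 -0.     0.002]
[ 0.63893747 -0.30613914  0.34243463]
0.93 [291.7, 160.9, 54.8, 43.5] ((318.1023864746094, 181.5177001953125), (54.564640045166016, 41.95244598388672), 1.6846843957901) [ 0.56595921 -0.27685467  0.042     ]
0.91 [359.3, 232.5, 51.4, 49.7] ((383.1622009277344, 256.47296142578125), (40.77094650268555, 51.128082275390625), 80.53767395019531) [ 0.44999427 -0.32046216  0.042     ]
0.9 [52.6, 234.1, 82.5, 42.4] ((93.48422241210938, 254.4310302734375), (42.2059440612793, 79.3582763671875), 88.40885925292969) [0.57055439 0.01442765 0.042     ]
0.8 [335.4, 296.1, 52.8, 49.1] ((359.09271240234375, 322.0700988769531), (36.45047378540039, 49.63224411010742), 46.54815673828125) [ 0.36382209 -0.26356183  0.042     ]
0.56 [192.6, 163.2, 62.4, 59.0] ((221.75003051757812, 193.25001525878906), (50.91168975830078, 40.305084228515625), 45.0) [ 0.58931686 -0.16911069  0.042     ]
0.92 [95.8, 253.7] [0.57047782 0.01114666 0.042     ]
0.92 [384.1, 255.6] [ 0.45078845 -0.32186687  0.042     ]
0.79 [223.0, 192.3] [ 0.58986478 -0.17094607  0.042     ]
0.78 [321.0, 183.7] [ 0.56250668 -0.27907344  0.042     ]
0.58 [360.3, 322.8] [ 0.36211301 -0.26474345  0.042     ]
```

View pics/w1.png

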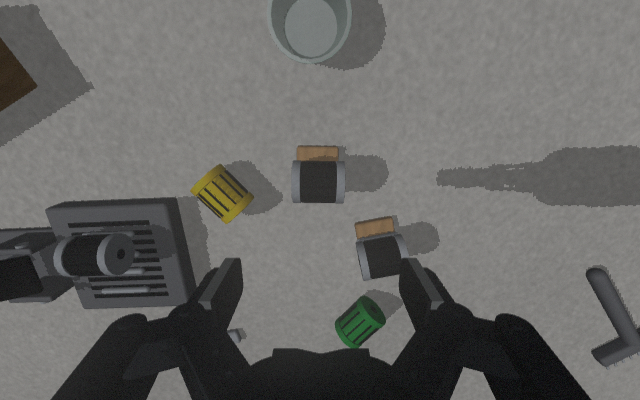

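```bash
python3 - <<'E'
from h import *
plan((.565,-.2772,.020),-20.2)
E
```

```text
t 2.9 row [ 0.028 -0.041  0.719] [0.001 0.    0.003]
```

```bash
python3 - <<'E'
from h import *
for i in range(2):
    o=r.get_obs(); print(o["clock"],o["tcp_pos"],o["orientation"],o["contact_force"]); plan((.565,-.2772,.020),-20.2)
E
```

```text
2.9 [ 0.55513131 -0.28425861  0.19982335] [ 3.09315117e+00 -5.44560917e-01 -6.72800346e-04] [ 0.031197   -0.3120803  -0.79756655]
t 2.9 row [ 0.028 -0.041  0.719] [0.001 0.    0.003]
2.9 [ 0.55513131 -0.28425861  0.19982335] [ 3.09315117e+00 -5.44560917e-01 -6.72800346e-04] [ 0.031197   -0.3120803  -0.79756655]
t 2.9 row [ 0.028 -0.041  0.719] [0.001 0.    0.003]
```

>>> apply_moves([
  [0.028,-0.041,0.2,0,0,0.003],
  [0.028,-0.041,0.4,0,0,0.003],
  [0.028,-0.041,0.55,0,0,0.003],
  [0.028,-0.041,0.55,0,0,0.003],
  [0.028,-0.041,0.55,0,0,0.003],
])

```text
clock: 3.52
tcp_pos: [0.5663, -0.2776, 0.064]
orientation: [3.092, -0.553, 0.003]
contact_force: [0.4, -0.5, 0.4]
grip_width: 0.0854
gripper_force: 0.0
```

```bash
python3 - <<'E'
from h import *
p=r.grab_frame("wrist"); save(p,"w2.png"); o=r.get_obs(); print(o["tcp_pos"],o["orientation"])
plan((.565,-.2772,.020),-20.2)
for d in r.outline_of(p,"roller_b")[:3]:
    mr=cv2.minAreaRect(cv2.findNonZero(d["pixels"].astype(np.uint8)))
    print(d["conf"],d["rect"],mr,onz(p,mr[0],.042))
for d in r.landmark_of(p,"roller_b")[:3]: print(d["conf"],d["point"],onz(p,d["point"],.042))
E
```

```text
[ 0.56688274 -0.27744478  0.06453245] [ 3.09157343 -0.55239532  0.00516585]
t 3.58 row [-0.008  0.002  0.178] [ 0.    -0.002 -0.001]
0.79 [381.3, 319.6, 93.4, 68.7] ((426.1954345703125, 350.1702880859375), (106.19068908691406, 47.21015930175781), 16.620756149291992) [ 0.45081849 -0.32240266  0.042     ]
0.72 [107.5, 210.1, 112.0, 96.7] ((162.2020721435547, 257.754638671875), (90.45205688476562, 74.46855926513672), 39.47245788574219) [ 0.59228416 -0.17372081  0.042     ]
0.69 [320.1, 244.6] [ 0.56445887 -0.27721332  0.042     ]
0.64 [166.9, 253.8] [ 0.59382063 -0.1782493   0.042     ]
```

View pics/w2.png

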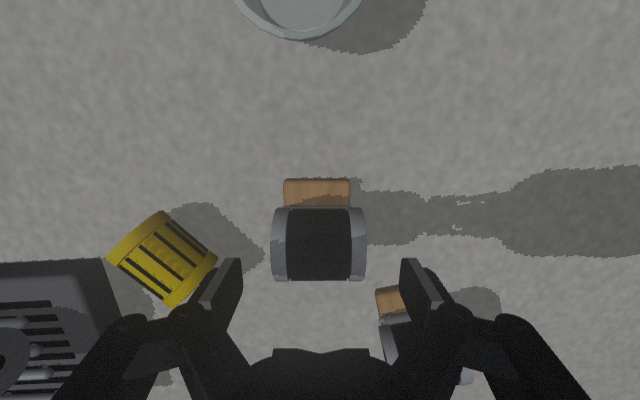

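The roller sits square and centred between the fingers at (320,245), so I'll descend and grip.

>>> apply_moves([
  [-0.008,0.002,0.1,0,0,0],
  [-0.008,0.002,0.178,0,0,0],
  [-0.008,0.002,0.178,0,0,0],
  [-0.008,0.002,0.178,0,0,0],
])

```text
clock: 4.18
tcp_pos: [0.5644, -0.2759, 0.0184]
orientation: [3.093, -0.55, 0.001]
contact_force: [0.7, -0.2, 0.5]
grip_width: 0.0855
gripper_force: 0.0
```

>>> apply_moves([
  [0,0,0,0,0,0],
  [0,0,0,0,0,0],
  [0,0,0,0,0,0],
  [0,0,0,0,0,0],
  [0,0,0,0,0,0],
], claw=0, newtons=40)

```text
clock: 4.8
tcp_pos: [0.5643, -0.2761, 0.0186]
orientation: [3.093, -0.551, 0.002]
contact_force: [-0.5, -0.9, 5.0]
grip_width: 0.0555
gripper_force: 42.6
```

>>> apply_moves([
  [0,0,-0.1,0,0,0],
  [0,0,-0.25,0,0,0],
  [0,0,-0.45,0,0,0],
  [0,0,-0.65,0,0,0],
  [0,0,-0.65,0,0,0],
])

```text
clock: 5.42
tcp_pos: [0.5664, -0.2767, 0.1848]
orientation: [3.091, -0.55, 0.013]
contact_force: [0.2, 0.5, -1.4]
grip_width: 0.0559
gripper_force: 42.9
```

```bash
python3 - <<'E'
from h import *
print(r.get_obs()["grip_width"]); plan((.525,.007,.19),-16.5)
E
```

```text
0.05592417506805134
t 5.42 row [-0.547 -1.008 -0.026] [ 0.    -0.005 -0.041]
```

>>> apply_moves([
  [-0.11,-0.2,0,0,0,-0.01],
  [-0.22,-0.4,0,0,0,-0.02],
  [-0.33,-0.6,0,0,0,-0.03],
  [-0.44,-0.8,0,0,0,-0.041],
  [-0.547,-1.0,0,0,0,-0.041],
])

```text
clock: 6.05
tcp_pos: [0.5203, 0.0078, 0.1791]
orientation: [3.109, -0.45, -0.003]
contact_force: [0.7, -0.1, -1.1]
grip_width: 0.0556
gripper_force: 42.9
```

>>> apply_moves([
  [0,0,0,0,0,0],
  [0,0,0,0,0,0],
  [0,0,0,0,0,0],
])

```text
clock: 6.42
tcp_pos: [0.5216, 0.0044, 0.1798]
orientation: [3.108, -0.455, -0.001]
contact_force: [-0.5, 0.0, -0.6]
grip_width: 0.0554
gripper_force: 43.0
```

```bash
cat > dry.py <<'E'
from h import *
from scipy.optimize import least_squares
L={"dryer":(0,0,0),"seat_near":(-.026,0,.06),"seat_far":(.026,0,.06),"saddle":(0,0,.1005),"paddle_pad":(0,.179,.098)}
def fit(cams):
    obs=[]
    for c in cams:
        p=r.grab_frame(c); save(p,"d_%s_%d.png"%(c,p["shot"]))
        for n,X in L.items():
            for d in r.landmark_of(p,n)[:1]:
                if d["conf"]>.5: obs.append((p,n,np.array(X),d["point"],d["conf"]))
    def W(v,X): return R.from_euler("z",v[2]).apply(X)+[v[0],v[1],0]
    f=lambda v:np.concatenate([(proj(p,W(v,X))-uv)/p["intrinsics"][0,0]*1000 for p,n,X,uv,c in obs])
    s=least_squares(f,[.55,0,-.29],loss="soft_l1",f_scale=3)
    q=f(s.x).reshape(-1,2)
    for o,e in zip(obs,q): print(o[1],o[0]["shot"],round(o[4],2),np.round(e,1))
    print("dryer",s.x[:2],np.degrees(s.x[2])); return s.x
E
python3 - <<'E'
from dry import *
print(r.get_obs()["tcp_pos"],r.get_obs()["orientation"])
v=fit(["scene","top","wrist"])
E
```

```text
[0.52159418 0.0043653  0.17978191] [ 3.10773131e+00 -4.54544245e-01 -1.23935214e-03]
dryer 8 0.88 [-8.3  4.3]
seat_near 8 0.88 [-2. -1.]
seat_far 8 0.91 [12.9  2.8]
saddle 8 0.63 [13.8  5.7]
paddle_pad 8 0.94 [-0.4 -4.7]
paddle_pad 9 0.56 [-4.3  5. ]
dryer 10 0.79 [-5.3 -5.4]
seat_near 10 0.69 [-6.8  2.1]
saddle 10 0.74 [5.3 1.3]
paddle_pad 10 0.9 [ 2.7 -1.5]
dryer [5.48922694e-01 2.52926854e-04] -16.649587865990107
```

```bash
ls pics
```

```text
crop1.png
d_scene_8.png
d_top_9.png
d_wrist_10.png
scene0.png
scene1.png
top1.png
w1.png
w2.png
```

View pics/d_wrist_10.png

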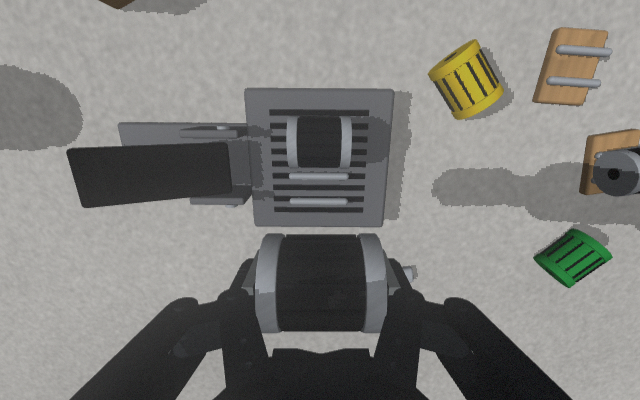

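The wrist view shows the plinth corners at about (247,89), (394,89), (382,226) and (254,226). The near-seat rods are at rows 177 and 201, and roller_a is at (319,142). I'll refine the corners and fit the dryer pose.

```bash
python3 - <<'E'
from h import *
from scipy.optimize import least_squares
p=r.grab_frame("wrist"); g=cv2.cvtColor(p["pixels"],cv2.COLOR_RGB2GRAY)
c=np.array([[247,89],[394,89],[382,226],[254,226]],np.float32).reshape(-1,1,2)
c=cv2.cornerSubPix(g,c,(6,6),(-1,-1),(3,100,.01)).reshape(-1,2); print(c, p["eye"],p["intrinsics"][0,0])
C=np.array([onz(p,u,.03) for u in c]); print(np.round(C,4))
X=np.array([[.075,.075],[.075,-.075],[-.075,-.075],[-.075,.075]])
f=lambda v:((R.from_euler("z",v[2]).apply(np.c_[X,X[:,0]*0])[:,:2]+v[:2])-C[:,:2]).ravel()*1000
s=least_squares(f,[.55,0,-.29]); print(s.x[:2],np.degrees(s.x[2]),np.round(s.fun,1))
o=r.get_obs(); print(o["tcp_pos"])
v=s.x
for n,P in (("near",(-.026,0,.06)),("saddle",(0,0,.1005)),("pad",(0,.19,.06)),("far",(.026,0,.06))):
    W=R.from_euler("z",v[2]).apply(P)+[v[0],v[1],0]; print(n,W,proj(p,W))
for e in ((-.012,.028,.04),(-.012,-.028,.04),(-.04,.028,.04),(-.04,-.028,.04)):print(proj(p,R.from_euler("z",v[2]).apply(e)+[v[0],v[1],0]))
E
```

```text
[[244.6218    87.684746]
 [394.14392   90.512024]
 [381.7062   226.4369  ]
 [254.64124  225.65614 ]] [ 0.60265602 -0.01824413  0.32334026] 277.0243245547687
[[ 0.6409  0.0477  0.03  ]
 [ 0.5967 -0.0923  0.03  ]
 [ 0.4576 -0.0492  0.03  ]
 [ 0.5002  0.091   0.03  ]]
[ 0.54885627 -0.00070527] -17.18889405853481 [ 1.8  1.1  1.6 -2.2 -2.5 -1.  -0.9  2.1]
[0.52177819 0.00613406 0.18034528]
near [0.52401755 0.00697832 0.06      ] [318.41400562 194.76188921]
saddle [ 0.54885627 -0.00070527  0.1005    ] [318.40541179 179.40960084]
pad [0.60500562 0.1808085  0.06      ] [121.15450942 166.78703923]
far [ 0.573695   -0.00838887  0.06      ] [318.93528621 141.6522179 ]
[291.91776305 175.98852766]
[345.3724323  176.59416074]
[292.48379124 201.30705121]
[344.30748364 201.87164198]
```

```bash
python3 - <<'E'
from h import *
plan((.524,.007,.055),-16.9)
E
```

```text
t 7.38 row [ 0.008 -0.006  0.501] [-0.    -0.     0.005]
```

>>> apply_moves([
  [0.008,-0.006,0.2,0,0,0.003],
  [0.008,-0.006,0.4,0,0,0.003],
  [0.008,-0.006,0.5,0,0,0.003],
  [0.008,-0.006,0.5,0,0,0.003],
  [0.008,-0.006,0.5,0,0,0.003],
])

```text
clock: 8.0
tcp_pos: [0.5251, 0.0071, 0.0564]
orientation: [-3.108, 0.458, -0.003]
contact_force: [-0.4, -0.2, -1.0]
grip_width: 0.0555
gripper_force: 43.0
```

```bash
python3 - <<'E'
from h import *
print(r.get_obs()["tcp_pos"]);plan((.524,.007,.0355),-16.9)
p=r.grab_frame("wrist");save(p,"w3.png")
E
```

```text
[0.52505073 0.0070849  0.05637737]
t 8.0 row [-0.004  0.002  0.084] [-0.    -0.001  0.002]
```

View pics/w3.png

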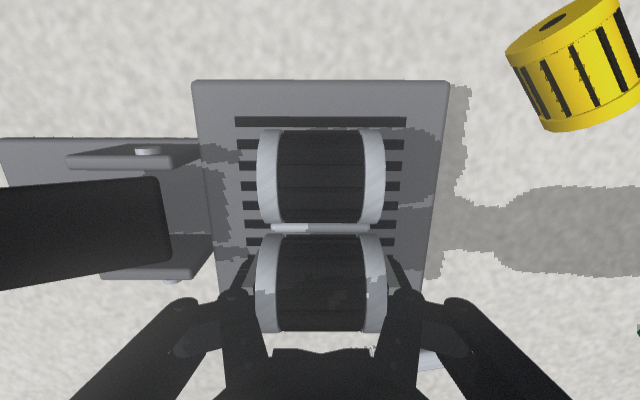

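The two rollers' ends line up: roller_a spans columns 257–386 and the held one 255–387. Lowering in.

>>> apply_moves([
  [-0.004,0.002,0.04,0,0,0],
  [-0.004,0.002,0.07,0,0,0],
  [-0.004,0.002,0.08,0,0,0],
  [-0.004,0.002,0.08,0,0,0],
])

```text
clock: 8.55
tcp_pos: [0.5232, 0.0067, 0.037]
orientation: [3.108, -0.458, 0.001]
contact_force: [-6.6, -0.1, 22.7]
grip_width: 0.0556
gripper_force: 45.7
```

>>> apply_moves([
  [-0.004,0,-0.003,0,0,0],
  [-0.004,0,-0.003,0,0,0],
])

```text
clock: 8.8
tcp_pos: [0.5231, 0.0067, 0.0372]
orientation: [-3.108, 0.459, -0.003]
contact_force: [-2.2, -1.8, 11.1]
grip_width: 0.0556
gripper_force: 44.0
```

>>> apply_moves([
  [0,0,0,0,0,0],
  [0,0,0,0,0,0],
  [0,0,0,0,0,0],
  [0,0,0,0,0,0],
  [0,0,-0.1,0,0,0],
], claw=1)

```text
clock: 9.43
tcp_pos: [0.5205, 0.007, 0.0598]
orientation: [3.107, -0.457, -0.006]
contact_force: [0.3, -0.0, 0.3]
grip_width: 0.0858
gripper_force: 0.0
```

>>> apply_moves([
  [0,0,-0.15,0,0,0],
  [0,0,-0.35,0,0,0],
  [0,0,-0.5,0,0,0],
  [0,0,-0.5,0,0,0],
  [0,0,-0.5,0,0,0],
])

```text
clock: 10.05
tcp_pos: [0.5215, 0.007, 0.1854]
orientation: [3.108, -0.458, -0.001]
contact_force: [-0.4, -0.6, -1.1]
grip_width: 0.0853
gripper_force: 0.0
```

```bash
python3 - <<'E'
from h import *
p=r.grab_frame("wrist");save(p,"w4.png"); print(r.get_obs()["tcp_pos"],r.get_obs()["grip_width"])
for d in r.outline_of(p,"roller_b"):
    mr=cv2.minAreaRect(cv2.findNonZero(d["pixels"].astype(np.uint8)))
    print(d["conf"],d["rect"],np.round(mr[0],1),np.round(mr[1],1),round(mr[2],1),onz(p,mr[0],.06),onz(p,mr[0],.042))
plan((.451,-.321,.2),-4)
E
```

```text
[0.52110364 0.00698922 0.18485348] 0.0853581950210332
0.98 [292.6, 168.4, 58.4, 48.3] [320. 193.] [46. 60.] 90.0 [0.52340989 0.00620801 0.06      ] [0.51811245 0.00781567 0.042     ]
0.93 [286.9, 115.0, 68.2, 53.6] [319.5 140.5] [65. 53.] 0.0 [ 0.57352423 -0.00844296  0.06      ] [ 0.57158856 -0.00781812  0.042     ]
0.83 [427.6, 33.4, 72.4, 84.3] [464.5  79.8] [66.1 59.9] 57.6 [ 0.58699502 -0.14724433  0.06      ] [ 0.58596299 -0.15593055  0.042     ]
0.81 [532.3, 226.9, 77.5, 54.3] [570.4 253.1] [46.6 62.8] 52.3 [ 0.37823867 -0.23649869  0.06      ] [ 0.36320287 -0.25117227  0.042     ]
0.63 [592.4, 143.3, 47.3, 51.3] [614.  168.5] [49. 50.] 90.0 [ 0.46385194 -0.27816856  0.06      ] [ 0.45455924 -0.29563743  0.042     ]
0.61 [99.2, 0.0, 41.0, 10.1] [119.5   4.5] [ 9. 37.] 90.0 [0.72586842 0.11694788 0.06      ] [0.73415229 0.12598419 0.042     ]
t 10.15 row [ 0.11   1.337 -0.06 ] [ 0.     0.002 -0.142]
```

View pics/w4.png

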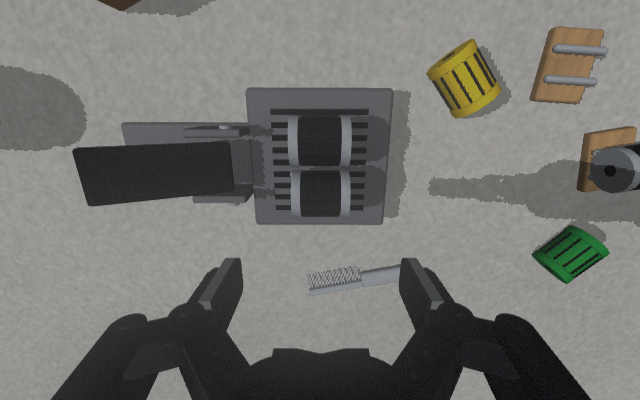

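The second roller is seated at (320,193), end-aligned with roller_a at (320,141). Next is the third.

>>> apply_moves([
  [0.02,0.22,0,0,0,-0.03],
  [0.04,0.44,0,0,0,-0.06],
  [0.06,0.66,0,0,0,-0.09],
  [0.08,0.88,0,0,0,-0.12],
  [0.09,1.0,0,0,0,-0.142],
])

```text
clock: 10.78
tcp_pos: [0.4695, -0.2418, 0.1847]
orientation: [3.139, -0.113, -0.004]
contact_force: [-0.5, 0.3, -0.4]
grip_width: 0.0854
gripper_force: 0.0
```

>>> apply_moves([
  [0.01,0.1,0,0,0,0],
  [0.05,0.2,0,0,0,0],
  [0.09,0.31,0,0,0,0],
  [0.09,0.31,0,0,0,0],
  [0.09,0.31,0,0,0,0],
])

```text
clock: 11.4
tcp_pos: [0.488, -0.3166, 0.1849]
orientation: [-3.138, 0.108, 0.003]
contact_force: [0.2, 0.1, 0.2]
grip_width: 0.0848
gripper_force: 0.0
```

```bash
python3 - <<'E'
from h import *
p=r.grab_frame("wrist");o=r.get_obs();print(o["tcp_pos"],o["orientation"])
for d in r.outline_of(p,"roller_b")[:3]:
    mr=cv2.minAreaRect(cv2.findNonZero(d["pixels"].astype(np.uint8)))
    print(d["conf"],d["rect"],np.round(mr[0],1),np.round(mr[1],1),round(mr[2],1),onz(p,mr[0],.042))
for d in r.landmark_of(p,"roller_b")[:3]: print(d["conf"],d["point"],onz(p,d["point"],.042))
plan((.451,-.321,.06),-4)
E
```

```text
[ 0.48813961 -0.31637463  0.18515393] [-3.13844079e+00  1.07501207e-01  2.54046710e-03]
0.98 [1.8, 159.6, 46.4, 51.7] [ 22.5 185.5] [51. 45.] 90.0 [5.14786813e-01 3.35677372e-04 4.20000000e-02]
0.94 [125.4, 67.5, 73.7, 69.2] [160.4 101.8] [73.9 50.5] 59.5 [ 0.58736095 -0.16858845  0.042     ]
0.91 [302.8, 199.1, 47.5, 45.1] [324.5 221.9] [53.6 42.3] 2.4 [ 0.45030101 -0.31901318  0.042     ]
0.97 [328.1, 216.7] [ 0.45624873 -0.32342587  0.042     ]
0.82 [286.3, 292.6] [ 0.35930795 -0.26601194  0.042     ]
0.82 [164.9, 101.8] [ 0.58702631 -0.17288375  0.042     ]
t 11.55 row [-0.148  0.029  0.503] [-0.     0.     0.001]
```

>>> apply_moves([
  [-0.148,0.029,0.1,0,0,0.011],
  [-0.148,0.029,0.3,0,0,0.011],
  [-0.148,0.029,0.5,0,0,0.011],
  [-0.148,0.029,0.5,0,0,0.011],
  [-0.148,0.029,0.5,0,0,0.011],
])

```text
clock: 12.18
tcp_pos: [0.4522, -0.3225, 0.0626]
orientation: [3.138, -0.135, 0.002]
contact_force: [-0.3, -0.0, 1.3]
grip_width: 0.0853
gripper_force: 0.0
```

```bash
python3 - <<'E'
from h import *
p=r.grab_frame("wrist");save(p,"w5.png")
for d in r.landmark_of(p,"roller_b")[:3]: print(d["conf"],d["point"],onz(p,d["point"],.042))
plan((.4515,-.3205,.0186),-5)
E
```

```text
0.79 [26.2, 41.3] [ 0.58165951 -0.1807624   0.042     ]
0.74 [260.3, 350.3] [ 0.36499908 -0.26933481  0.042     ]
0.57 [316.5, 245.2] [ 0.45059288 -0.32033836  0.042     ]
t 12.28 row [-0.006 -0.01   0.179] [ 0.001 -0.002  0.   ]
```

View pics/w5.png

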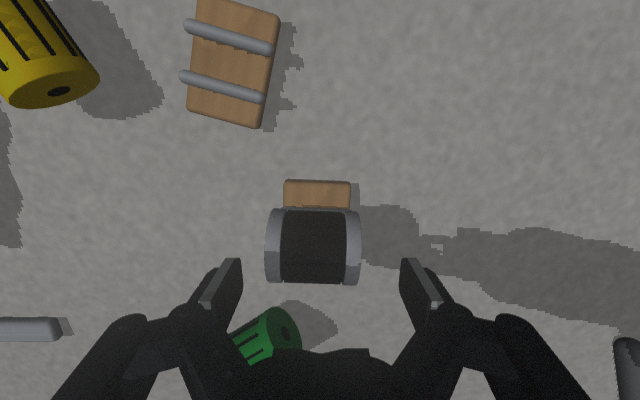

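The roller is at (313,245), about 4 mm left of the finger centre. I'll correct that while descending.

>>> apply_moves([
  [-0.006,-0.016,0.03,0,0,0.008],
  [-0.006,-0.016,0.12,0,0,0.008],
  [-0.006,-0.016,0.179,0,0,0.008],
  [-0.006,-0.016,0.179,0,0,0.008],
  [-0.006,-0.016,0.179,0,0,0.008],
])

```text
clock: 12.9
tcp_pos: [0.4503, -0.3184, 0.0167]
orientation: [3.137, -0.156, 0.001]
contact_force: [-0.3, 0.6, 0.8]
grip_width: 0.0855
gripper_force: 0.0
```

>>> apply_moves([
  [0,0,0,0,0,0],
  [0,0,0,0,0,0],
  [0,0,0,0,0,0],
  [0,0,0,0,0,0],
  [0,0,0,0,0,0],
], claw=0, newtons=40)

```text
clock: 13.52
tcp_pos: [0.4504, -0.3187, 0.017]
orientation: [3.137, -0.157, 0.002]
contact_force: [-0.3, -0.2, 7.6]
grip_width: 0.0559
gripper_force: 41.5
```

>>> apply_moves([
  [0,0,-0.1,0,0,0],
  [0,0,-0.25,0,0,0],
  [0,0,-0.45,0,0,0],
  [0,0,-0.65,0,0,0],
  [0,0,-0.65,0,0,0],
])

```text
clock: 14.15
tcp_pos: [0.4522, -0.3195, 0.1827]
orientation: [3.134, -0.156, 0.011]
contact_force: [0.9, 0.3, -1.7]
grip_width: 0.0557
gripper_force: 42.8
```

```bash
python3 - <<'E'
from h import *
print(r.get_obs()["tcp_pos"]); plan((.549,-.0007,.19),-17)
E
```

```text
[ 0.45219509 -0.31948996  0.18270963]
t 14.15 row [ 0.259 -1.307 -0.031] [ 0.001 -0.005  0.126]
```

>>> apply_moves([
  [0.04,-0.2,0,0,0,0.02],
  [0.08,-0.4,0,0,0,0.05],
  [0.12,-0.6,0,0,0,0.08],
  [0.16,-0.8,0,0,0,0.11],
  [0.2,-1.0,0,0,0,0.126],
])

```text
clock: 14.78
tcp_pos: [0.5238, -0.0727, 0.1773]
orientation: [3.106, -0.467, -0.004]
contact_force: [0.7, 0.7, -1.4]
grip_width: 0.0558
gripper_force: 42.6
```

>>> apply_moves([
  [0.0,-0.15,0,0,0,0],
  [0.0,-0.28,0,0,0,0],
  [0.0,-0.28,0,0,0,0],
  [0.0,-0.28,0,0,0,0],
  [0.0,-0.28,0,0,0,0],
])

```text
clock: 15.4
tcp_pos: [0.5444, -0.0088, 0.1782]
orientation: [3.106, -0.468, -0.002]
contact_force: [-0.6, -0.5, -1.7]
grip_width: 0.0555
gripper_force: 42.7
```

```bash
python3 - <<'E'
from h import *
print(r.get_obs()["tcp_pos"],r.get_obs()["orientation"]); plan((.549,-.0007,.095),-17)
p=r.grab_frame("wrist");save(p,"w6.png")
for d in r.outline_of(p,"roller_b"):
    mr=cv2.minAreaRect(cv2.findNonZero(d["pixels"].astype(np.uint8)))
    print(d["conf"],d["rect"],np.round(mr[0],1),onz(p,mr[0],.06))
E
```

```text
[ 0.54441154 -0.00884655  0.1782476 ] [ 3.10577245e+00 -4.68064553e-01 -1.67575859e-03]
t 15.4 row [ 0.008 -0.037  0.333] [ 0.001  0.001 -0.002]
0.94 [418.5, 66.7, 72.1, 76.2] [454.4 107.2] [ 0.58945238 -0.14859609  0.06      ]
0.91 [282.7, 196.5, 59.9, 42.0] [311. 217.] [0.52679067 0.00589657 0.06      ]
0.85 [277.8, 144.8, 64.6, 50.0] [308.5 169.5] [ 0.57417845 -0.00681093  0.06      ]
0.61 [255.2, 234.0, 133.2, 104.4] [321.  286.5] [0.44402065 0.02072514 0.06      ]
0.6 [526.1, 248.0, 78.7, 52.8] [563.  273.4] [ 0.38156664 -0.23769135  0.06      ]
```

>>> apply_moves([
  [0.008,-0.037,0.1,0,0,0],
  [0.008,-0.037,0.25,0,0,0],
  [0.008,-0.037,0.333,0,0,0],
  [0.008,-0.037,0.333,0,0,0],
  [0.008,-0.037,0.333,0,0,0],
])

```text
clock: 16.12
tcp_pos: [0.5504, 0.0005, 0.0965]
orientation: [-3.107, 0.466, -0.002]
contact_force: [1.2, -0.5, -1.7]
grip_width: 0.0553
gripper_force: 42.8
```

```bash
python3 - <<'E'
from h import *
print(r.get_obs()["tcp_pos"]); plan((.549,-.0007,.075),-17)
p=r.grab_frame("wrist");save(p,"w7.png")
E
```

```text
[5.50366405e-01 4.67991048e-04 9.65138724e-02]
t 16.12 row [-0.004  0.006  0.086] [-0.    -0.001 -0.001]
```

View pics/w7.png

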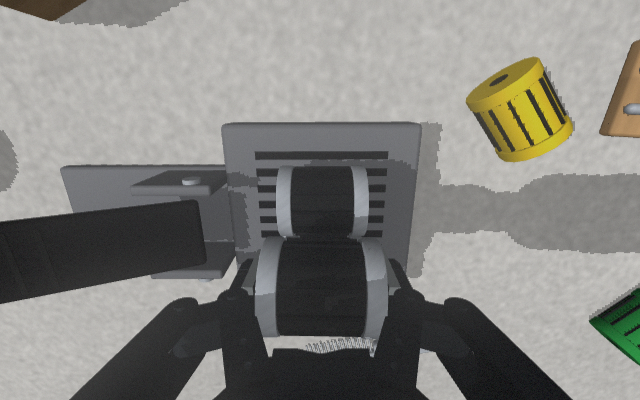

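Held roller (centre column 321.5) and roller_a (322.5) line up within about 1 mm. Lowering onto the saddle.

>>> apply_moves([
  [-0.004,0.004,0.04,0,0,0],
  [-0.004,0.004,0.06,0,0,0],
  [-0.004,0.004,0.076,0,0,0],
  [-0.004,0.004,0.076,0,0,0],
  [-0.004,0.004,0.076,0,0,0],
])

```text
clock: 16.8
tcp_pos: [0.5485, 0.0001, 0.0766]
orientation: [3.107, -0.465, 0.0]
contact_force: [0.5, -0.8, -0.6]
grip_width: 0.0559
gripper_force: 42.9
```

>>> apply_moves([
  [0,0,0.003,0,0,0],
  [0,0,0.006,0,0,0],
  [0,0,0.008,0,0,0],
  [0,0,0.008,0,0,0],
])

```text
clock: 17.3
tcp_pos: [0.5488, 0.0004, 0.0756]
orientation: [-3.107, 0.465, -0.001]
contact_force: [-3.0, 0.0, 8.4]
grip_width: 0.0558
gripper_force: 43.6
```

>>> apply_moves([
  [-0.003,0,0,0,0,0],
  [-0.003,0,0,0,0,0],
  [-0.003,0,0,0,0,0],
])

```text
clock: 17.68
tcp_pos: [0.5486, 0.0004, 0.0756]
orientation: [-3.107, 0.465, -0.003]
contact_force: [-1.5, -1.4, 6.9]
grip_width: 0.0557
gripper_force: 43.2
```

>>> apply_moves([
  [0,0,0,0,0,0],
  [0,0,0,0,0,0],
], newtons=20)

```text
clock: 17.92
tcp_pos: [0.5486, 0.0003, 0.0756]
orientation: [-3.107, 0.465, -0.003]
contact_force: [-1.3, 0.3, 6.0]
grip_width: 0.0558
gripper_force: 43.2
```

>>> apply_moves([
  [0,0,0,0,0,0],
  [0,0,0,0,0,0],
  [0,0,0,0,0,0],
  [0,0,0,0,0,0],
  [0,0,-0.03,0,0,0],
], claw=1)

```text
clock: 18.55
tcp_pos: [0.5472, 0.0003, 0.0818]
orientation: [3.107, -0.465, -0.002]
contact_force: [-0.4, 0.1, -0.1]
grip_width: 0.0854
gripper_force: 0.0
```

>>> apply_moves([
  [0,0,-0.1,0,0,0],
  [0,0,-0.25,0,0,0],
  [0,0,-0.45,0,0,0],
  [0,0,-0.45,0,0,0],
  [0,0,-0.45,0,0,0],
])

```text
clock: 19.18
tcp_pos: [0.5475, 0.0003, 0.1947]
orientation: [3.107, -0.465, 0.0]
contact_force: [-0.1, 0.8, -0.2]
grip_width: 0.0854
gripper_force: 0.0
```

```bash
python3 - <<'E'
from h import *
print(r.get_obs()["tcp_pos"])
p=r.grab_frame("wrist");q=r.grab_frame("scene")
a=p["pixels"][40:320,40:460]; b=cv2.resize(q["pixels"][140:260,240:420],(420,280),interpolation=cv2.INTER_CUBIC)
cv2.imwrite("pics/w8.png",np.hstack([a[:, :380],b])[:,:,::-1])
for t in ("paddle_pad",):
    for s in (p,q):
        for d in r.landmark_of(s,t)[:2]: print(d["conf"],d["point"],onz(s,d["point"],.098))
plan((.602,.171,.17),-17)
E
```

```text
[5.47455627e-01 2.56581880e-04 1.94656419e-01]
0.62 [122.9, 203.0] [0.60173237 0.17208468 0.098     ]
0.61 [360.7, 287.2] [ 0.44943463 -0.0132979   0.098     ]
0.81 [363.9, 179.5] [0.59800293 0.17694055 0.098     ]
0.66 [296.6, 197.0] [ 0.58062011 -0.0212161   0.098     ]
t 19.38 row [ 0.011 -0.718  0.093] [ 0.001  0.001 -0.   ]
```

View pics/w8.png

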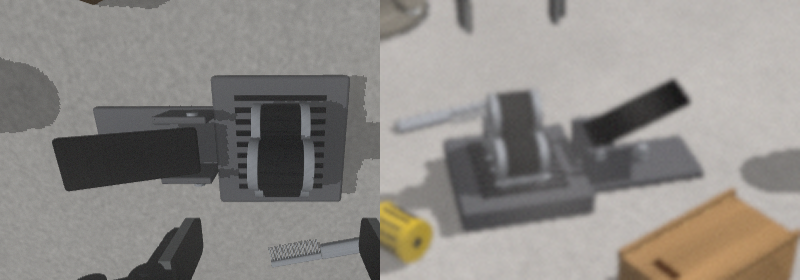

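The pyramid stands square: top roller cap span is 247–315 and roller_a's is 252–312, on the same centre column. Next is the paddle, pressed with shut fingers.

```bash
python3 - <<'E'
from h import *
plan((.6038,.1791,.135),-17)
E
```

```text
t 19.38 row [ 0.009 -0.751  0.233] [ 0.001  0.001 -0.   ]
```

>>> apply_moves([
  [0.002,-0.18,0,0,0,0],
  [0.004,-0.36,0,0,0,0],
  [0.009,-0.56,0.02,0,0,0],
  [0.009,-0.751,0.08,0,0,0],
  [0.009,-0.751,0.15,0,0,0],
], claw=0)

```text
clock: 20.0
tcp_pos: [0.6044, 0.1849, 0.1557]
orientation: [-3.106, 0.454, 0.002]
contact_force: [-0.1, -0.6, -0.1]
grip_width: 0.0002
gripper_force: 0.0
```

>>> apply_moves([
  [0,0,0,0,0,0],
  [0,0,0,0,0,0],
  [0,0,0.03,0,0,0],
  [0,0,0.03,0,0,0],
  [0,0,0.03,0,0,0],
])

```text
clock: 20.62
tcp_pos: [0.6049, 0.1789, 0.1498]
orientation: [-3.107, 0.466, -0.0]
contact_force: [0.2, -0.0, -0.1]
grip_width: -0.0001
gripper_force: 0.0
```

```bash
python3 - <<'E'
from h import *
o=r.get_obs();print(o["tcp_pos"],o["contact_force"],o["grip_width"]);plan((.6038,.1791,.07),-17);plan((.6038,.1791,.06),-17)
E
```

```text
[0.60490374 0.17894615 0.14980791] [ 0.20903391 -0.04907469 -0.07891519] -9.002678646258326e-05
t 20.62 row [-0.004  0.001  0.319] [-0.    -0.    -0.001]
t 20.62 row [-0.004  0.001  0.359] [-0.    -0.    -0.001]
```

>>> apply_moves([
  [-0.004,0,0.1,0,0,0],
  [-0.004,0,0.17,0,0,0],
  [-0.004,0,0.23,0,0,0],
  [-0.004,0,0.28,0,0,0],
  [-0.004,0,0.3,0,0,0],
])

```text
clock: 21.25
tcp_pos: [0.6045, 0.1804, 0.0745]
orientation: [-3.106, 0.464, -0.002]
contact_force: [0.6, 3.7, 6.2]
grip_width: -0.0
gripper_force: 2.4
```

>>> apply_moves([
  [0,0,0.02,0,0,0],
  [0,0,0.035,0,0,0],
  [0,0,0.045,0,0,0],
  [0,0,0.045,0,0,0],
  [0,0,0.045,0,0,0],
])

```text
clock: 21.88
tcp_pos: [0.6048, 0.1812, 0.0643]
orientation: [-3.105, 0.464, -0.003]
contact_force: [-0.1, 4.1, 5.6]
grip_width: -0.0005
gripper_force: 2.7
```

```bash
python3 - <<'E'
from h import *
o=r.get_obs();print(o["tcp_pos"],o["contact_force"]);plan((.6038,.1791,.06),-17)
p=r.grab_frame("scene")
b=cv2.resize(p["pixels"][130:250,270:420],None,fx=4,fy=4,interpolation=cv2.INTER_CUBIC)
cv2.imwrite("pics/s9.png",b[:,:,::-1])
E
```

```text
[0.60484632 0.18120066 0.06434677] [-0.13488064  4.07365986  5.6374355 ]
t 21.88 row [-0.002  0.009  0.017] [-0.002 -0.001  0.   ]
```

View pics/s9.png

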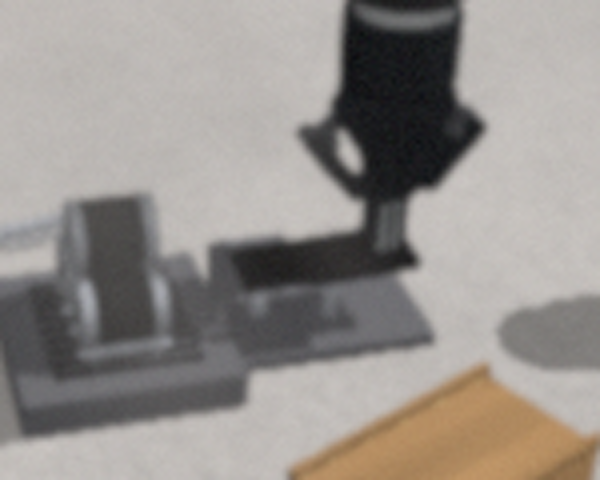

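The pyramid is intact, and the paddle is nearly level but still slightly raised, with the tip at crop (390,250). I'll press a few mm more.

>>> apply_moves([
  [0,0.003,0.008,0,0,0],
  [0,0.003,0.016,0,0,0],
  [0,0.003,0.018,0,0,0],
  [0,0.003,0.018,0,0,0],
  [0,0.003,0.018,0,0,0],
])

```text
clock: 22.55
tcp_pos: [0.6048, 0.1806, 0.06]
orientation: [-3.104, 0.463, -0.004]
contact_force: [1.0, 5.0, 5.9]
grip_width: -0.0004
gripper_force: 3.0
```

```bash
python3 - <<'E'
from h import *
for i in range(3):
    p=r.grab_frame("scene"); o=r.get_obs();print(o["tcp_pos"],o["contact_force"],o["orientation"])
# model vs image: level paddle plate edges
v=(.54886,-.0007,np.radians(-17))
b=cv2.resize(p["pixels"][150:220,320:400],None,fx=8,fy=8,interpolation=cv2.INTER_CUBIC)
for a,c in ((.4,(255,0,0)),(.34,(0,255,0)),(.46,(0,0,255))):
    t=.4-a; P=[]
    for x,l in ((-.025,.0),(-.025,.12),(.025,.12),(.025,.0)):
        X=[x,.09+l*np.cos(t)-.007*np.sin(t),.053+l*np.sin(t)+.007*np.cos(t)]
        P.append((proj(p,R.from_euler("z",v[2]).apply(X)+[v[0],v[1],0])-[320,150]+.5)*8)
    cv2.polylines(b,[np.int32(P)],True,c,1)
cv2.imwrite("pics/s10.png",b[:,:,::-1])
E
```

```text
[0.60479743 0.18052094 0.06001622] [0.56694793 3.75739657 6.53197765] [-3.10443798  0.46362432 -0.00377333]
[0.60476538 0.1805673  0.06000667] [0.27723967 3.82099869 7.39466707] [-3.10444152  0.46347776 -0.00369423]
[0.60479286 0.180553   0.06001159] [0.72033282 4.04633401 6.67107387] [-3.10444959  0.46346698 -0.00379128]
```

View pics/s10.png

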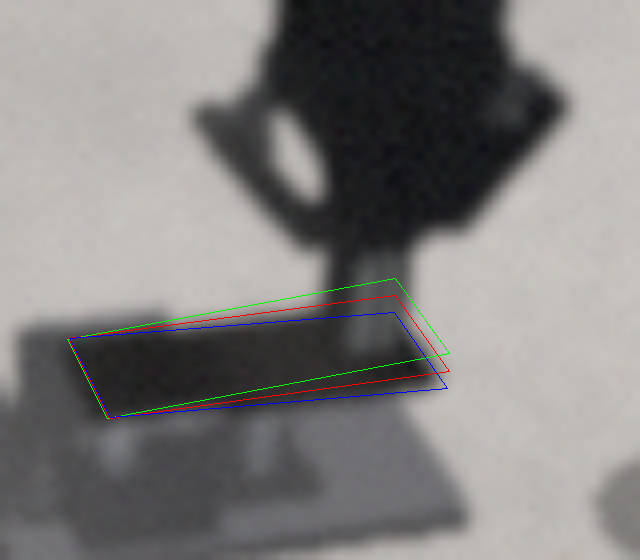

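```bash
cat > pad.py <<'E'
from h import *
from scipy.optimize import least_squares
def hull(p,a):
    t=.4-a;P=[]
    for x in(-.025,.025):
        for l in(.01,.12):
            for h in(.007,-.003):
                X=[x,.09+l*np.cos(t)-h*np.sin(t),.053+l*np.sin(t)+h*np.cos(t)]
                P.append(proj(p,R.from_euler("z",np.radians(-17)).apply(X)+[.54886,-.0007,0]))
    return cv2.convexHull(np.float32(P)).reshape(-1,2)
def low(H,c):
    ys=[]
    for A,B in zip(H,np.roll(H,-1,0)):
        if min(A[0],B[0])<=c<=max(A[0],B[0]) and A[0]!=B[0]: ys.append(A[1]+(B[1]-A[1])*(c-A[0])/(B[0]-A[0]))
    return max(ys) if ys else np.nan
def edge(g,c,y0):
    ys=np.arange(int(y0)-7,int(y0)+8); v=g[ys,c].astype(float); d=np.diff(cv2.GaussianBlur(v[:,None],(1,3),0).ravel())
    k=np.argmax(d); w=np.clip(d[max(0,k-2):k+3],0,None); return (w*(ys[max(0,k-2):k+3]+.5)).sum()/w.sum()
E
python3 - <<'E'
from pad import *
p=r.grab_frame("scene")
for name,a0 in (("scene1.png",0.),("now",.4)):
    g=cv2.cvtColor(p["pixels"],cv2.COLOR_RGB2GRAY) if name=="now" else cv2.imread("pics/"+name,0)
    cs=np.arange(342,368,2) 
    for a in ((-.06,0,.06) if a0==0 else (.3,.34,.4,.46,.52)):
        H=hull(p,a); e=np.array([edge(g,c,low(hull(p,a0),c))-low(H,c) for c in cs]); print(name,a,np.round(e,1),"slope",np.round(np.polyfit(cs-cs[0],e,1),3))
E
```

```text
scene1.png -0.06 [-1.6 -1.3 -1.  -0.6 -0.4 -0.1  0.   0.1  0.2  0.3  0.4  0.4  0.5] slope [ 0.085 -1.257]
scene1.png 0 [-2.1 -1.9 -1.8 -1.5 -1.4 -1.3 -1.2 -1.3 -1.3 -1.3 -1.3 -1.4 -1.4] slope [ 0.025 -1.768]
scene1.png 0.06 [-2.6 -2.5 -2.5 -2.3 -2.3 -2.3 -2.4 -2.6 -2.7 -2.8 -3.  -3.2 -3.3] slope [-0.032 -2.26 ]
now 0.3 [-2.5 -2.1 -1.9 -0.8  0.3  0.3  0.5  0.8  1.2  1.3  1.4  1.7  1.9] slope [ 0.183 -2.023]
now 0.34 [-2.8 -2.4 -2.3 -1.3 -0.2 -0.3 -0.2 -0.   0.3  0.4  0.4  0.7  0.7] slope [ 0.148 -2.326]
now 0.4 [-3.2 -3.  -3.  -2.1 -1.1 -1.3 -1.3 -1.2 -1.  -1.  -1.1 -0.9 -0.9] slope [ 0.097 -2.782]
now 0.46 [-3.7 -3.6 -3.6 -2.8 -2.  -2.3 -2.4 -2.4 -2.2 -2.3 -2.6 -2.5 -2.6] slope [ 0.046 -3.244]
now 0.52 [-4.2 -4.1 -4.3 -3.6 -2.9 -3.2 -3.5 -3.6 -3.5 -3.7 -4.1 -4.1 -4.4] slope [-0.006 -3.714]
```

Calibrated against the raised image (edge offset −1.3 px), the paddle now fits 0.40 rad to within about 0.02 (offset −1.0 px). The force, about 6.6 N, agrees.

```bash
python3 -c "
from bench import r
o=r.get_obs();print(o['clock'],o['tcp_pos'],o['contact_force']);print(r.hand_in())"
```

```text
22.75 [0.60481736 0.18049551 0.06002695] [0.44474699 3.45755632 6.20743265]
the job is handed in; nothing more can be done
None
```

I handed the job in at 22.75 s: the roller pyramid is stacked and released, and the gripper is still holding the paddle level (about 0.40 rad, 6 N); I viewed 13 pictures, over the limit of 10.

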